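# Set a board against the flip stop of a crosscut sled

### The arm

A 7-joint arm with a two-finger parallel gripper is mounted at the origin on the work surface. World frame = base frame: x ahead of the robot, y to its left, z up, the work surface at z = 0. Lengths are in m, angles in degrees, forces in N, time in s.
With the tool pointing down it reaches from about 0.425 to 0.875 m from the base axis. Payload 4.7 kg.
Tool frame: the origin (TCP) lies at the very end of the fingers, on their centre line; the grasp point (between the pads) lies 19 mm behind it; z points along the fingers, y is the line along which they close (so a half turn about z gives the same grasp; the last joint's range is limited). The gripper opens to 87 mm and grips with 3 to 60 N. Pads are 19 mm wide; open, the fingers measure 117 mm over their backs; the gripper's body (75 mm by 190 mm) begins 51 mm behind the grasp point.
Start: joints at [-64.968, 18.392, -4.016, 83.108, 1.295, 78.541, -3.26], TCP at [0.267, 0.593, 0.184] pointing down, gripper open.
Joint ranges: [-163.93, 163.93], [-17.29, 119.83], [-79.2, 71.16], [3.27, 140.29], [-89.18, 269.18], [5.43, 117.66], [-154.24, 154.24]. Speed limits (degrees/s): [147.25, 147.25, 180, 180, 180, 180, 180].

### API

Orientations are given as [roll, pitch, yaw] about the fixed x, y, z axes, in that order (R = Rz(yaw) Ry(pitch) Rx(roll)).
In Python, from cell import telemetry, cams, env gives the robot as it stands.
- The arm moves only by the tool arm_command, never from a script. Its argument "series" is text: rows parted by semicolons, each of 5 numbers parted by spaces: the shift along the tool's x, y, z in mm, then the turn about the tool's z in rad, then the closure in counts, from 0 (fully open) to 255 (shut). A call has 1 to 20 rows; each row shifts and turns the commanded pose from where the row before left it, along the tool's axes as they then stand; what a row does not reach is not made up. A row lasts 1/12 s, in which the tool goes at most 41.7 mm and 7.16 degrees, less where a joint would pass 70% of its speed; a pose out of reach is approached as far as the arm can. A call is refused whole if a number of a shift passes 41.7 or a number of a turn 0.125, either way. A call with a gripper value outside its range is refused whole. The fingers move at their own pace and stop on an object; "squeeze" is the grip in N (left out, the last holds). Time passes only in rows, so rows that do not move let the fingers close. It gives the time, the measured TCP pose, the force, the opening and the grip force at its end, in the units of the state.
- telemetry.get_obs(): the state, without advancing time (a new reading comes with each control period).
- cams.read_camera(name): name is "side" or "top"; returns the picture (400x640x3 uint8, blue, green, red); there is no depth.
- cams.calibration(name): a dict with "K" (3x3 intrinsics, pixels), "dist" ([k1, k2, p1, p2, k3] as OpenCV has them; the pictures are not rectified), "origin" and "rotation" of the camera in the world. Camera axes: x right, y down, z forward; pixel columns grow to the right and rows downward; lengths in m; the calibration is good to about 2 mm. A picture is of the moment at which its call begins. calibration takes no time and is no camera call.
- env.sign_off(): hands the job in; it is judged then, once.
The state is a dict: "time_s": time; "qpos": joint angles; "joint_velocities": joint speeds; "effort": joint torques, N m; "tool_pos": TCP position; "tool_rot": TCP orientation; "force": force on the tool from outside, world axes, zero at the start; "wrist_torque": the same for the moment, N m; "grip_width": finger opening in m; "grasp_force": force on a finger pad.
Only numpy, scipy, OpenCV 4.12 (cv2) and the standard library are available. Lean on these libraries where they do the work, as an engineer would, in place of code of your own. Each camera call takes 0.05 s, during which the arm holds its last target. There are 200 camera calls.

### The job

Get the board ready for its cut on the table saw's crosscut sled: first tip the fence's flip stop all the way down, then push the board flat against the fence and along it until its end butts up against the stop. Only push with the fingers from outside: never pinch or lift the board or the stop, and leave everything else on the sled and the bench where it lies. Take the hand away at the end, with the board lying still, tight to both the fence and the stop.

Things in the scene. Friction and masses are not known exactly. Their poses are not given: they have to be found in the camera images.
- sled: Crosscut sled, fixed: white-faced plywood bed 12 mm thick, 400 mm (x) by 680 mm (y); the board slides on its top, 12 mm above the bench. Origin: bench level, foot of the fence's working face, on the dark saw kerf. x points away from the robot, y left along the fence, z up; never turned. The bed spans x -85 to 315 mm; a strip 28 mm high stands along its far edge from x = 290.
- fence_top (a point): Point on the top edge of the sled's fence's working face, above the kerf. The wooden fence runs straight along y over the whole sled on the robot's side, is 36 mm thick, and its top is 45 mm above the bed (57 above the bench). Its working face looks away from the robot (+x). A guard block as high as the fence stands behind it (robot's side), 48 mm deep, within 38 mm of the kerf.
- stop_bracket: Aluminium bracket of the flip stop, fixed on the fence's top, right (-y) of the kerf. Origin: on the bed's top at the foot of the fence's face, level with the arm's middle; axes as the sled's. Its cheeks reach z = 73 mm within y -16 to 16; its foot and black knob (top z = 68) reach y = -65. With the arm down, the arm's side that stops the board faces +y at y = 10 mm.
- flip_stop (a joint): Angle of the stop arm (rad): 0 = fully down, its working position. It starts up, leaning back to the robot, at 2.6 to 2.95 (its back limit). It comes down by tipping away from the robot (+x): pushed at its top end (1 to 2 N) past its balance near 2.5, it falls to 0 by its own weight once below 2.35 (120 g, slight pivot friction).
- stop_pivot (a point): Middle of the stop arm's pivot pin, which runs along y, 61 mm above the bed, 8 mm behind the fence's face. From the side the arm is an L, 20 mm wide along y: a limb 10 mm thick reaches 27 mm from the pivot and ends in a leg 16 mm thick. Down, the leg hangs 3 to 19 mm in front of the fence's face.
- stop_foot (a point): Centre of the end face (16 by 20 mm) of the stop arm's leg, its free end, 57 mm from the limb's centre line. Arm down: 4 mm above the bed. Arm up: the topmost part, about 120 mm above the bed, nearly above the pivot.
- board: The dark wooden board to be set, 280 mm long (its y), 60 mm wide (its x), 20 mm thick, about 220 g, lying loose and flat on the bed beyond the fence, askew by up to 0.3 rad, its right end 20 mm or more short of the stop. Origin: centre of its underside. It slides with ordinary wood friction, 1 to 4 N.
- offcut: Bystander: short offcut of the same wood, 85 by 60 by 20 mm, on the sled's bed far left; origin centre of underside.
- pencil: Bystander: flat red carpenter's pencil, 160 mm long, 8 by 7 mm, on the sled's bed near the far edge; lies along its y; origin centre of underside.
- try_square: Bystander: try square lying at the right end of the sled's bed: wooden stock 110 mm along its y, 24 mm wide, 18 mm high, steel blade reaching 160 mm along its x; origin under the stock's centre.
- tape: Bystander: tape measure, 70 by 36 by 64 mm, on the bench at the left; origin centre of underside.
- glue: Bystander: yellow glue bottle, 62 mm across, 190 mm tall, standing on the bench at the left; origin centre of underside.
- plane: Bystander: block plane, 160 by 46 mm, 40 mm high, on the bench at the left; origin centre of underside.
- push_stick: Bystander: flat wooden push stick about 340 mm long, on the bench at the right; origin under its middle.

How it is judged:
By the outcome, as a careful person would: the job done as asked, in the order asked, and still so for the second after the job is handed in, with the robot touching nothing.
It also fails if it takes over 72 s, if anything falls off the work surface, if the arm or the gripper's body presses on something with over 40 N, if the wrist force passes 120 N, or if a joint passes its speed limit or range.

## Working session

There is one attempt and no reset: what is moved stays moved. The work goes in short steps, Python scripts to look and compute and a tool call to move; the robot and the scene stay as the last step left them, time stands still between calls to the robot, and variables do not carry over. Pictures are saved under pics/ and viewed, at most 10 in all, crops included, and the job is handed in when it is done.

Besides the shell and the picture viewer there is one more tool, called after "Call:" by a JSON object that holds its "api" and its "payload". arm_command: Moves the arm, as the interface text tells. Its arguments: {"type":"object","properties":{"series":{"type":"string"},"squeeze":{"type":"number"}},"required":["series"]}

```bash
mkdir -p pics; python3 - <<'E'
from cell import telemetry, cams
import cv2
o=telemetry.get_obs()
for k in("time_s","tool_pos","tool_rot","force","grip_width"):print(k,o[k])
for n in("side","top"):
    cv2.imwrite(f"pics/{n}0.png",cams.read_camera(n)); print(n,cams.calibration(n))
E
```

```text
time_s 0.0
tool_pos [0.26646578 0.59218122 0.18304128]
tool_rot [-1.79889346e+02  3.37680756e-03  1.55778982e+02]
force [ 0.18508505 -0.40834906 -0.12888749]
grip_width 0.08717439416451339
side {'K': array([[463.71369759,   0.        , 320.33692344],
       [  0.        , 463.71369759, 198.92939796],
       [  0.        ,   0.        ,   1.        ]]), 'dist': array([-0.02809304,  0.        ,  0.        ,  0.        ,  0.        ]), 'origin': array([ 0.48554849, -1.10269589,  1.13584644]), 'rotation': array([-133.74835659,    0.39589178,   -5.89117414])}
top {'K': array([[406.05036914,   0.        , 324.56215586],
       [  0.        , 406.05036914, 195.44230735],
       [  0.        ,   0.        ,   1.        ]]), 'dist': array([0.03364591, 0.        , 0.        , 0.        , 0.        ]), 'origin': array([ 0.51672593, -0.00746126,  1.3670287 ]), 'rotation': array([-176.87078168,   -0.43288307,  -89.83050903])}
```

View pics/top0.png

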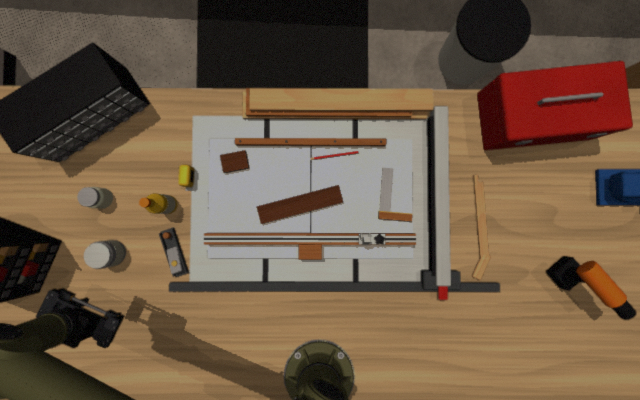

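View pics/side0.png

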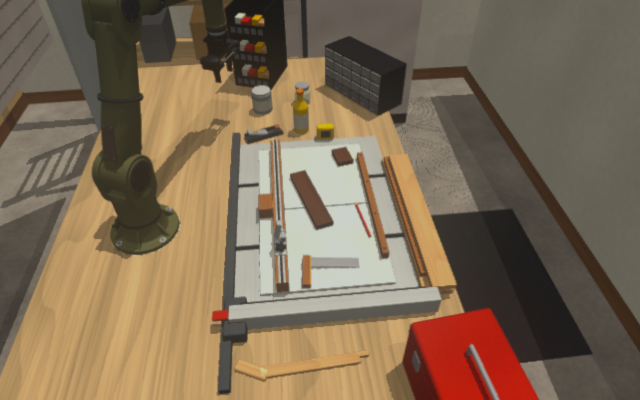

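```bash
cat > h.py <<'E'
import numpy as np, cv2
from scipy.spatial.transform import Rotation as R
from cell import cams
def ray(n,uv):
    c=cams.calibration(n)
    p=cv2.undistortPoints(np.array(uv,float).reshape(-1,1,2),c["K"],c["dist"]).reshape(-1,2)
    d=np.c_[p,np.ones(len(p))]@R.from_euler("xyz",c["rotation"],degrees=True).as_matrix().T
    return c["origin"],d
def plane(n,uv,z):
    o,d=ray(n,uv); return o+d*((z-o[2])/d[:,2])[:,None]
def tri(uvs,uvt):
    (a,d),(b,e)=ray("side",[uvs]),ray("top",[uvt]); d,e=d[0],e[0]
    s,t=np.linalg.lstsq(np.c_[d,-e],b-a,rcond=None)[0]
    return (a+s*d+b+t*e)/2,np.linalg.norm(a+s*d-b-t*e)
def pix(n,P):
    c=cams.calibration(n); M=R.from_euler("xyz",c["rotation"],degrees=True).as_matrix().T
    return cv2.projectPoints(np.array(P,float).reshape(-1,3),cv2.Rodrigues(M)[0],-M@c["origin"],c["K"],c["dist"])[0].reshape(-1,2)
def board(n,im):
    h=cv2.cvtColor(im,cv2.COLOR_BGR2HSV)
    m=cv2.inRange(h,(0,70,20),(14,255,125))
    cs=cv2.findContours(m,cv2.RETR_EXTERNAL,cv2.CHAIN_APPROX_NONE)[0]
    return [(cv2.contourArea(c),cv2.minAreaRect(c),c) for c in sorted(cs,key=cv2.contourArea)[::-1][:4]]
E
python3 - <<'E'
from h import *
t=cv2.imread("pics/top0.png");s=cv2.imread("pics/side0.png")
for a,r,c in board("top",t):
    print(a,r); b=cv2.boxPoints(r); print(plane("top",b,.032).round(3).tolist())
a=cv2.resize(t[175:270,195:425],None,fx=3.4,fy=3.4,interpolation=cv2.INTER_CUBIC)
cv2.imwrite("pics/t1.png",a)
a=cv2.resize(s[195:295,240:340],None,fx=6,fy=6,interpolation=cv2.INTER_CUBIC)
cv2.imwrite("pics/s1.png",a)
E
```

```text
2800.5 ((553.1195678710938, 105.40006256103516), (77.7161636352539, 150.39675903320312), 83.79655456542969)
[[0.994, -0.515, 0.032], [1.045, -1.004, 0.032], [0.788, -1.024, 0.032], [0.735, -0.539, 0.032]]
1435.0 ((299.4850158691406, 204.28970336914062), (18.364669799804688, 84.89961242675781), 75.1413803100586)
[[0.553, 0.207, 0.032], [0.626, -0.062, 0.032], [0.567, -0.078, 0.032], [0.495, 0.191, 0.032]]
540.5 ((331.5, 114.0), (10.0, 171.0), 90.0)
[[0.876, 0.244, 0.032], [0.879, -0.324, 0.032], [0.845, -0.324, 0.032], [0.843, 0.244, 0.032]]
533.0 ((310.0168151855469, 141.09454345703125), (150.00332641601562, 8.81796646118164), 0.40066325664520264)
[[0.756, 0.279, 0.032], [0.785, 0.279, 0.032], [0.784, -0.217, 0.032], [0.754, -0.217, 0.032]]
```

View pics/t1.png

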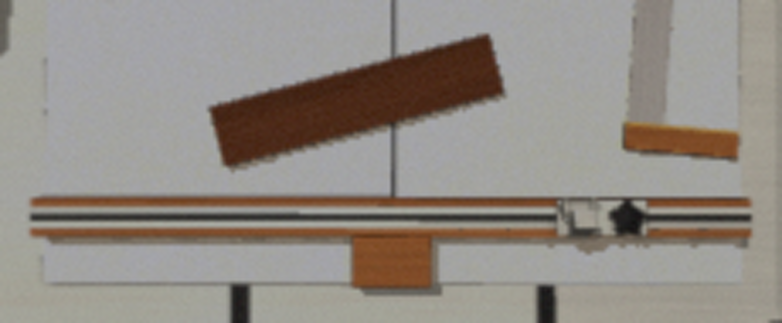

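View pics/s1.png

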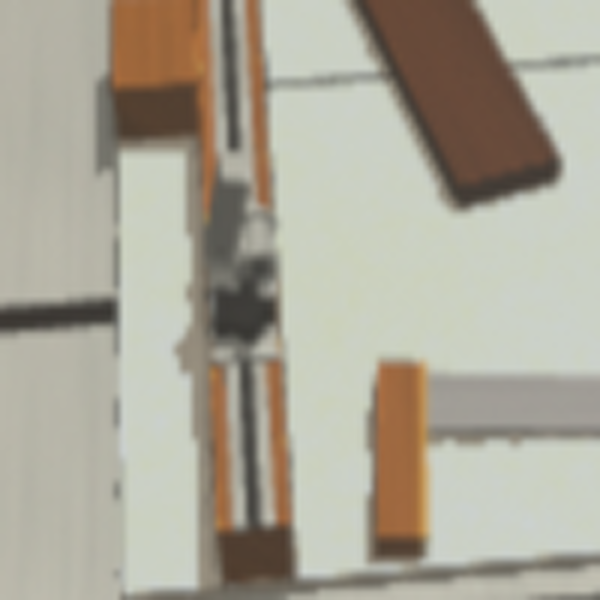

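```bash
python3 - <<'E'
from h import *
f=lambda x,y:(195+x/3.4,175+y/3.4)
print("fence_top",plane("top",[f(394,197),f(60,197),f(745,197)],.057).round(4).tolist())
print("fence back",plane("top",[f(200,237)],.057).round(4).tolist())
print("bed ends",plane("top",[f(45,100),f(742,100),f(394,150)],.012).round(4).tolist())
print("bracket l/r",plane("top",[f(557,217),f(648,217)],.062).round(4).tolist())
print("knob",plane("top",[f(628,217)],.08).round(4).tolist())
g=lambda x,y:(240+x/6,195+y/6)
print("foot tri",tri(g(232,190),f(585,217)),plane("side",[g(232,185)],.132),plane("top",[f(572,217),f(600,217)],.132))
# green-free check: colours of lit board from side
print("side board corner", plane("side",[g(455,190),g(558,160)],.032).round(4).tolist())
for a,r,c in board("side",cv2.imread("pics/side0.png")): print(a,r[0])
E
```

```text
fence_top [[0.4676, 0.0265, 0.057], [0.467, 0.3406, 0.057], [0.4686, -0.3054, 0.057]]
fence back [[0.4297, 0.2088, 0.057]]
bed ends [[0.5597, 0.3689, 0.012], [0.5618, -0.3136, 0.012], [0.5117, 0.0278, 0.012]]
bracket l/r [[0.4494, -0.1272, 0.062], [0.4497, -0.2128, 0.062]]
knob [[0.4506, -0.1914, 0.08]]
foot tri (array([ 0.45183685, -0.14753942,  0.11544293]), np.float64(0.000872708023023509)) [[ 0.45208269 -0.15965205  0.132     ]] [[ 0.45308836 -0.1341101   0.132     ]
 [ 0.45317113 -0.15905353  0.132     ]]
side board corner [[0.5685, -0.0825, 0.032], [0.6265, -0.0665, 0.032]]
3807.5 (542.3583984375, 196.34799194335938)
1295.5 (414.63702392578125, 366.19866943359375)
1027.5 (34.344764709472656, 106.86819458007812)
870.5 (310.6236267089844, 197.9349365234375)
```

Call:
{"api": "arm_command", "payload": {"series": "0 0 -10 -0.1057 255; 0 0 -10 -0.1057 255; 0 0 -10 -0.1057 255; 0 0 -10 -0.1057 255; -15 -29 0 0 255; -15 -29 0 0 255; -15 -29 0 0 255; -15 -29 0 0 255; -15 -29 0 0 255; -15 -29 0 0 255; -15 -29 0 0 255; -15 -29 0 0 255; -15 -29 0 0 255; -15 -29 0 0 255; 0 0 0 0 255; 0 0 0 0 255"}}

```text
time_s: 1.43
tool_pos: [0.4178, 0.3007, 0.224]
tool_rot: [-180.0, -0.0, 179.7]
force: [-0.3, -0.5, -0.2]
grip_width: 0.0006
grasp_force: 0.0
```

Call:
{"api": "arm_command", "payload": {"series": "-4 -33 0 0 255; -4 -33 0 0 255; -4 -33 0 0 255; -4 -33 0 0 255; -4 -33 0 0 255; -4 -33 0 0 255; 3 -31 0 0 255; 3 -31 0 0 255; 4 -31 0 0 255; 4 -31 0 0 255; 4 -31 0 0 255; 4 -31 0 0 255; 4 -31 0 0 255; 2 -31 0 0 255; 0 0 0 0 255; 0 0 0 0 255"}}

```text
time_s: 2.77
tool_pos: [0.4129, -0.1434, 0.2243]
tool_rot: [180.0, 0.0, 179.9]
force: [-0.5, 0.8, 0.4]
grip_width: 0.0006
grasp_force: 0.0
```

Call:
{"api": "arm_command", "payload": {"series": "0 0 20 0 255; 0 0 20 0 255; 0 0 20 0 255; 0 0 20 0 255; 0 0 20 0 255; 0 0 12 0 255; 0 0 0 0 255; -5 0 0 0 255; -5 0 0 0 255; -5 0 0 0 255; -5 0 0 0 255; -5 0 0 0 255; 0 0 0 0 255"}}

```text
time_s: 3.85
tool_pos: [0.4392, -0.1432, 0.1126]
tool_rot: [-180.0, 0.1, -180.0]
force: [-0.4, 0.6, 0.4]
grip_width: 0.0005
grasp_force: 0.0
```

Call:
{"api": "arm_command", "payload": {"series": "-5 0 0 0 255; -5 0 0 0 255; -5 0 0 0 255; -5 0 0 0 255; -5 0 0 0 255; -5 0 0 0 255; -5 0 0 0 255; -5 0 0 0 255; -5 0 0 0 255; 0 0 0 0 255; 0 0 0 0 255; 0 0 0 0 255"}}

```text
time_s: 4.85
tool_pos: [0.4825, -0.1433, 0.112]
tool_rot: [180.0, -0.0, 180.0]
force: [-0.0, -1.0, 0.3]
grip_width: 0.0006
grasp_force: 0.0
```

Call:
{"api": "arm_command", "payload": {"series": "0 0 -25 0 255; 0 0 -25 0 255; 0 0 -25 0 255; 0 0 -25 0 255; -10 35 -20 0 0; -10 35 0 0 0; -10 35 0 0 0; -10 35 0 0 0; -20 35 0 0 0; -20 35 0 0 0;  -20 0 0 0 0;  -20 0 0 0 0;  -20 0 0 0 0;  -20 0 0 0 0; 0 0 0 0 0"}}

```text
time_s: 6.1
tool_pos: [0.6449, 0.0666, 0.2309]
tool_rot: [-179.9, 0.0, 180.0]
force: [-1.1, 0.5, -0.2]
grip_width: 0.0659
grasp_force: 0.0
```

```bash
python3 - <<'E'
from h import *
t=cams.read_camera("top");s=cams.read_camera("side")
cv2.imwrite("pics/top2.png",t);cv2.imwrite("pics/side2.png",s)
A=cv2.resize(t[200:260,330:430],None,fx=5,fy=5,interpolation=cv2.INTER_CUBIC)
B=cv2.resize(s[195:295,240:340],None,fx=3,fy=3,interpolation=cv2.INTER_CUBIC)
cv2.imwrite("pics/c2.png",cv2.hconcat([A,B]))
for n,i in(("top",t),("side",s)):
  for a,r,c in board(n,i): print(n,a,r)
E
```

```text
top 2641.5 ((552.5792846679688, 105.71340942382812), (78.40638732910156, 149.19302368164062), 83.6598129272461)
top 612.0 ((321.8887939453125, 198.21400451660156), (17.997568130493164, 38.61231231689453), 75.46554565429688)
top 431.0 ((234.17306518554688, 161.36538696289062), (18.43491554260254, 26.08344268798828), 78.69007110595703)
top 279.0 ((599.1746826171875, 285.2284851074219), (61.23137664794922, 22.736286163330078), 50.630680084228516)
side 3814.0 ((542.07275390625, 196.59613037109375), (361.3175354003906, 49.156959533691406), 50.173641204833984)
side 1281.5 ((414.5821838378906, 366.21917724609375), (78.53461456298828, 23.40822982788086), 69.44395446777344)
side 1019.5 ((34.32154083251953, 106.85191345214844), (35.20745086669922, 97.99284362792969), 61.0040397644043)
side 821.0 ((310.5372314453125, 197.9796142578125), (60.8394660949707, 15.895759582519531), 61.26020431518555)
```

View pics/c2.png

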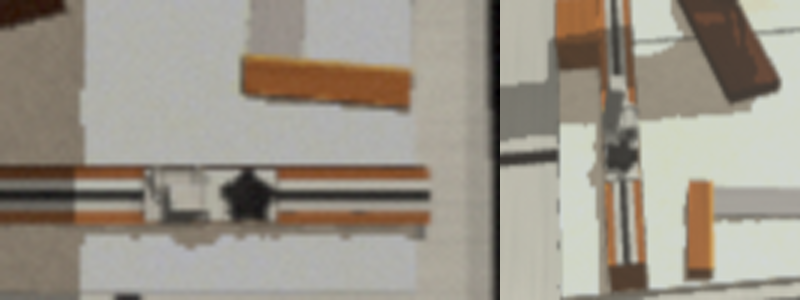

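```bash
python3 - <<'E'
from h import *
F=np.array([.4675,-.146,.012])
up=F+[[-.016,0,.12]]; dn=F+np.array([[.011,0,.004],[.019,.01,.004],[.019,-.01,.004],[.019,.01,.066],[.019,-.01,.066]])
out=[]
for n,x,y in(("top",340,215),("side",255,215)):
  for k in(0,2):
    im=cv2.imread(f"pics/{n}{k}.png")[y:y+37,x:x+50]
    im=cv2.resize(im,None,fx=8,fy=8,interpolation=cv2.INTER_NEAREST)
    im=cv2.convertScaleAbs(im,alpha=1.3 if k==0 else 1.6)
    if k==0:
      for P,c in((up,(0,0,255)),(dn,(0,200,0))):
        for p in (pix(n,P)-[x,y]+.5)*8: cv2.circle(im,tuple(int(v) for v in p),3,c,-1)
    out.append(im)
cv2.imwrite("pics/c3.png",cv2.vconcat([cv2.hconcat(out[:2]),cv2.hconcat(out[2:])]))
E
```

```text
(no output)
```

View pics/c3.png

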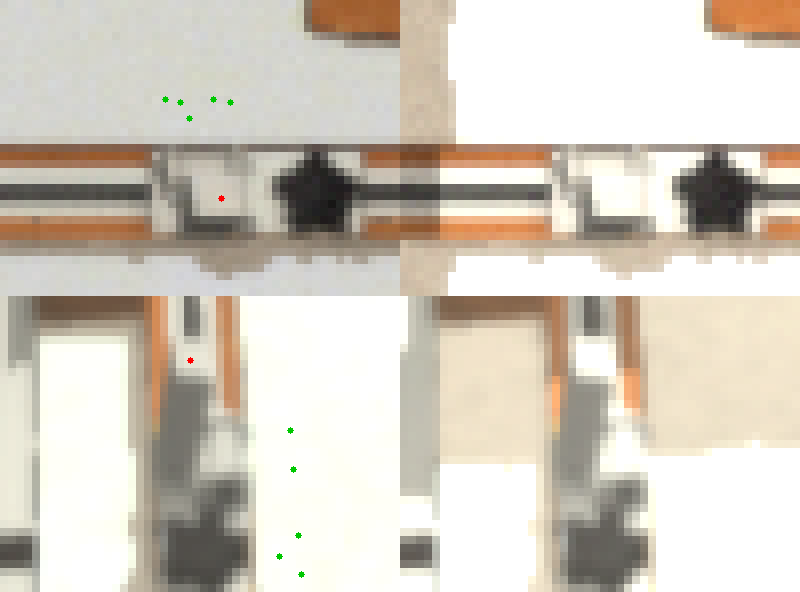

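```bash
python3 - <<'E'
from h import *
print(tri((279.6-.5,222.25-.5),(366.9-.5,237.5-.5)))
print(plane("top",[(366.4,237)],.132),plane("side",[(279.1,221.75)],.132))
# top of bracket knob for check
print(tri((255+205/8-.5,215+(545-296)/8-.5),(340+317/8-.5,215+190/8-.5)))
# TCP check: project current tool
from cell import telemetry
p=telemetry.get_obs()["tool_pos"]; print(p,pix("top",p),pix("side",p))
E
```

```text
(array([ 0.45632333, -0.14365141,  0.13237038]), np.float64(0.004615865478503274))
[[ 0.45861614 -0.14371451  0.132     ]] [[ 0.45400309 -0.14316347  0.132     ]]
(array([ 0.45188977, -0.18993121,  0.07764651]), np.float64(0.0007440151578005738))
[0.64244307 0.06641045 0.23146792] [[295.32349467 172.71753424]] [[333.61893158 148.02652649]]
```

Call:
{"api": "arm_command", "payload": {"series": "25 -21 0 0 255; 25 -21 0 0 255; 25 -21 0 0 255; 25 -21 0 0 255; 25 -21 0 0 255; 25 -21 0 0 255; 25 -21 0 0 255; 25 -21 0 0 255; 25 -21 0 0 255; 4 -21 0 0 255; 0 0 30 0 255; 0 0 30 0 255; 0 0 30 0 255; 0 0 30 0 255; 0 0 4 0 255; 0 0 0 0 255"}}

```text
time_s: 7.53
tool_pos: [0.4116, -0.1426, 0.1071]
tool_rot: [179.9, -0.2, -180.0]
force: [0.2, 0.1, 1.0]
grip_width: 0.0
grasp_force: 0.0
```

Call:
{"api": "arm_command", "payload": {"series": "-5 0 0 0 255; -5 0 0 0 255; -5 0 0 0 255; -5 0 0 0 255; -5 0 0 0 255; -5 0 0 0 255; -5 0 0 0 255; 0 0 0 0 255; 0 0 0 0 255"}}

```text
time_s: 8.28
tool_pos: [0.4488, -0.1433, 0.108]
tool_rot: [-180.0, -0.0, -180.0]
force: [-0.1, -0.4, 0.1]
grip_width: 0.0005
grasp_force: 0.0
```

```bash
python3 - <<'E'
from h import *
o=[]
from cell import telemetry
p=telemetry.get_obs()["tool_pos"]
for n,x,y in(("top",330,200),("side",245,190)):
    im=cams.read_camera(n); cv2.imwrite(f"pics/{n}4.png",im)
    A=cv2.resize(im[y:y+80,x:x+66],None,fx=6,fy=6,interpolation=cv2.INTER_NEAREST)
    u=(pix(n,p)[0]-[x,y]+.5)*6; cv2.circle(A,(int(u[0]),int(u[1])),4,(0,0,255),-1); o.append(A)
cv2.imwrite("pics/c4.png",cv2.hconcat(o))
E
```

```text
(no output)
```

View pics/c4.png

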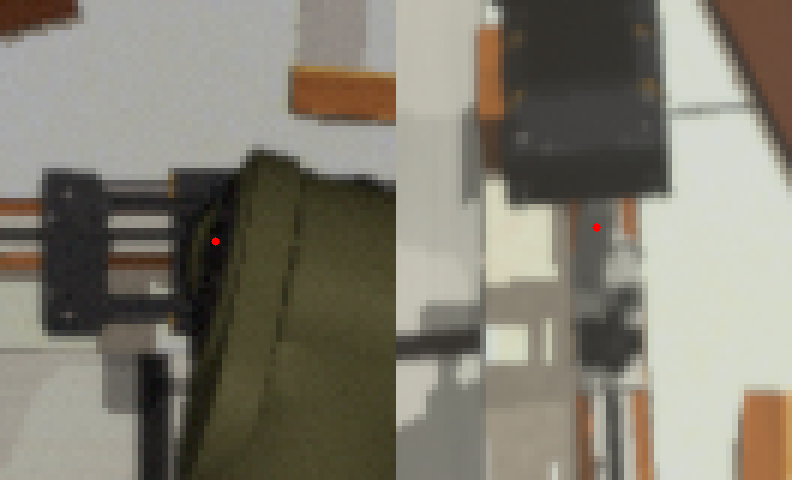

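Call:
{"api": "arm_command", "payload": {"series": "-5 0 0 0 255; -5 0 0 0 255; -5 0 0 0 255; -5 0 0 0 255; 0 0 0 0 255; 0 0 0 0 255; 0 0 0 0 255"}}

```text
time_s: 8.97
tool_pos: [0.4686, -0.1433, 0.108]
tool_rot: [-180.0, -0.0, 180.0]
force: [0.5, 0.0, 0.2]
grip_width: 0.0004
grasp_force: 0.0
```

```bash
python3 - <<'E'
from h import *
o=[]
from cell import telemetry
p=telemetry.get_obs()["tool_pos"]
for f,k in(("pics/side4.png",0),(None,1)):
    n,x,y="side",250,205
    im=cv2.imread(f) if f else cams.read_camera(n)
    if k: cv2.imwrite("pics/side5.png",im)
    A=cv2.resize(im[y:y+50,x:x+50],None,fx=8,fy=8,interpolation=cv2.INTER_NEAREST)
    if k: u=(pix(n,p)[0]-[x,y]+.5)*8; cv2.circle(A,(int(u[0]),int(u[1])),4,(0,0,255),-1)
    o.append(A)
cv2.imwrite("pics/c5.png",cv2.hconcat(o))
E
```

```text
(no output)
```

View pics/c5.png

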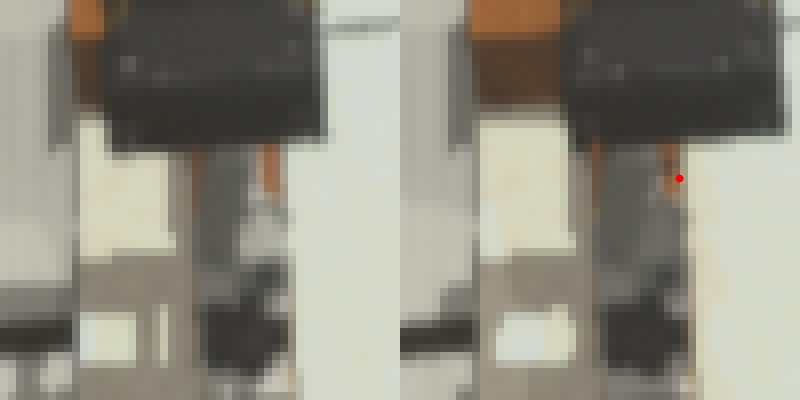

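```bash
python3 - <<'E'
from h import *
o=[]
for n,k,P in(("top",2,(.6435,.0665,.231)),("side",2,(.6435,.0665,.231)),("side",0,(.26647,.59218,.18304))):
    im=cv2.imread(f"pics/{n}{k}.png"); u=pix(n,P)[0]; print(n,u)
    x,y=max(0,int(u[0])-33),max(0,int(u[1])-50)
    A=cv2.resize(im[y:y+100,x:x+66],None,fx=4,fy=6 if 0 else 4,interpolation=cv2.INTER_NEAREST)
    A=cv2.convertScaleAbs(A,alpha=1.5)
    for d in(0,.07): 
        q=(pix(n,np.array(P)+[0,0,d])[0]-[x,y]+.5)*4; cv2.circle(A,(int(q[0]),int(q[1])),3,(0,0,255) if d==0 else (0,255,0),-1)
    o.append(A)
cv2.imwrite("pics/c6.png",cv2.hconcat(o))
E
```

```text
top [295.30479963 172.36110366]
side [333.9427839  148.10398598]
side [224.68230667  84.72081138]
```

View pics/c6.png

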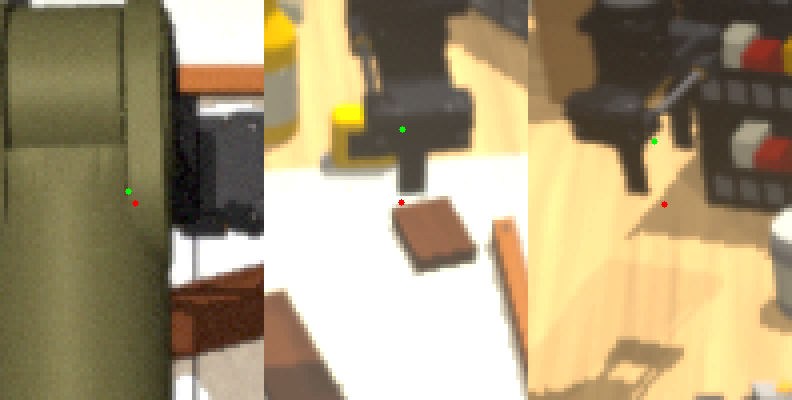

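Call:
{"api": "arm_command", "payload": {"series": "0 0 -30 0 255; 0 0 -30 0 255; -19 24 0 0 255; -19 24 0 0 255; -19 24 0 0 255; -19 24 0 0 255; -19 24 0 0 255; -19 24 0 0 255; -19 24 0 0 255; -19 24 0 0 255; -19 24 0 0 255; -19 24 0 0 255; 0 0 30 0 255; 0 0 30 0 255; 0 0 30 0 255; 0 0 30 0 255; 0 0 10 0 255; 0 0 0 0 255; 0 0 0 0 255"}}

```text
time_s: 10.6
tool_pos: [0.659, 0.0967, 0.0388]
tool_rot: [-180.0, 0.0, 180.0]
force: [0.5, 0.5, 1.0]
grip_width: 0.0003
grasp_force: 0.0
```

```bash
python3 - <<'E'
from h import *
from cell import telemetry
p=telemetry.get_obs()["tool_pos"]; u=pix("side",p)[0]
im=cams.read_camera("side");cv2.imwrite("pics/side7.png",im)
x,y=int(u[0]),int(u[1]); print(p,u)
g=cv2.cvtColor(im,cv2.COLOR_BGR2GRAY)
print(g[y-24:y+10,x-12:x+13:2])
print(pix("side",p+[0,0,.07]),pix("side",p+[0,0,.04]))
E
```

```text
[0.65903712 0.09669341 0.0388288 ] [336.53490935 186.12368057]
[[212 196  64  54  52  52  53  53  53  54  54  55  61]
 [211 195  65  56  54  56  55  55  57  61  60  60  64]
 [208 196  74  75  61  60  61  61  61  64  64  64  65]
 [209 202  86  77  62  60  64  64  64  65  64  64  64]
 [210 206  91  66  58  57  64  64  64  64  64  64  65]
 [210 207 103  60  56  56  64  65  64  64  64  64  65]
 [210 209 147  69  59  56  64  65  64  65  65  65  65]
 [210 210 190  82  59  61  68  65  65  65  64  65  70]
 [210 210 207  95  62  65  74  66  64  62  61  60  65]
 [210 209 209  99  59  60  66  60  58  57  56  53  54]
 [209 208 209  99  53  54  55  54  53  53  54  52  51]
 [208 208 208  98  53  52  51  52  52  52  51  51  50]
 [208 208 207  97  51  52  52  51  51  50  50  51  50]
 [207 209 208  96  53  51  52  51  51  51  51  50  51]
 [207 209 206  96  57  52  52  52  51  51  50  50  51]
 [208 210 205  98  59  52  51  51  51  53  55  59  61]
 [209 209 205 112  69  54  59  66  70  86  93 108 116]
 [205 207 202 137  99  83 106 132 143 172 173 178 182]
 [170 173 170 138 121 116 172 189 195 210 210 2
[... 193 characters left out ...]
3 157 210 208 210 212 212 212 213]
 [136 137 134 129 165 154 210 208 209 213 213 212 213]
 [180 181 169 129 186 153 210 209 208 213 213 213 213]
 [206 207 193 130 188 141 208 210 207 211 213 213 213]
 [208 208 202 136 189 132 206 209 208 211 212 213 213]
 [209 207 208 140 193 136 200 208 210 211 213 213 212]
 [206 202 204 139 167 134 168 207 211 210 212 213 213]
 [171 169 171 133 135 131 135 205 211 212 213 213 213]
 [133 134 135 130 129 129 131 202 209 213 213 213 212]
 [127 129 130 131 129 130 131 180 209 213 213 213 212]
 [129 129 130 131 130 129 130 162 209 212 213 213 213]
 [130 129 129 131 130 129 133 185 210 212 212 212 214]]
[[336.88679082 170.93850322]] [[336.73351499 177.55809532]]
```

Call:
{"api": "arm_command", "payload": {"series": "0 0 4 0 255; 0 0 4 0 255; 0 0 4 0 255; 0 0 4 0 255; 0 0 3 0 255; 0 0 3 0 255; 0 0 3 0 255; 0 0 0 0 255; 0 0 0 0 255"}}

```text
time_s: 11.4
tool_pos: [0.6586, 0.0968, 0.0129]
tool_rot: [-180.0, -0.0, -180.0]
force: [0.6, 0.6, 0.0]
grip_width: 0.0002
grasp_force: 0.0
```

No contact where the fingertips should be touching the bed; I'll feel further down in small steps.

Call:
{"api": "arm_command", "payload": {"series": "0 0 2 0 255; 0 0 2 0 255; 0 0 2 0 255; 0 0 2 0 255; 0 0 2 0 255; 0 0 0 0 255; 0 0 0 0 255"}}

```text
time_s: 11.98
tool_pos: [0.6586, 0.0967, 0.0029]
tool_rot: [-180.0, -0.0, -180.0]
force: [0.7, -0.8, -0.7]
grip_width: 0.0
grasp_force: 0.0
```

Call:
{"api": "arm_command", "payload": {"series": "0 0 2 0 255; 0 0 2 0 255; 0 0 2 0 255; 0 0 2 0 255; 0 0 2 0 255; 0 0 0 0 255"}}

```text
time_s: 12.48
tool_pos: [0.6583, 0.0967, -0.0075]
tool_rot: [-180.0, -0.0, -180.0]
force: [-0.3, 0.4, -0.3]
grip_width: 0.001
grasp_force: 0.0
```

Call:
{"api": "arm_command", "payload": {"series": "0 0 2 0 255; 0 0 2 0 255; 0 0 2 0 255; 0 0 0 0 255"}}

```text
time_s: 12.82
tool_pos: [0.6584, 0.0967, -0.0134]
tool_rot: [-180.0, -0.0, -180.0]
force: [-0.7, 0.4, 0.3]
grip_width: 0.0004
grasp_force: 0.0
```

```bash
python3 - <<'E'
from h import *
from cell import telemetry
ob=telemetry.get_obs();p=ob["tool_pos"];print(p,ob["force"])
im=cams.read_camera("side");cv2.imwrite("pics/side8.png",im)
g=cv2.cvtColor(im,cv2.COLOR_BGR2GRAY)
u=pix("side",[p[0],p[1],.012])[0]; print(u); x,y=map(int,u)
print(g[y-24:y+14,x-14:x+15:2])
E
```

```text
[ 0.65839966  0.09674656 -0.0133609 ] [-0.69542848  0.39783195  0.33418049]
[336.22576857 191.71178217]
[[209 210  88  54  52  50  49  50  49  49  49  50  54 135 213]
 [209 210  96  56  56  50  50  50  49  50  49  50  56 140 212]
 [209 210 114  65  64  50  50  50  49  50  49  50  55 123 211]
 [211 210 126  65  62  51  49  50  49  50  49  50  52  95 209]
 [212 211 144  57  55  51  50  50  50  50  50  50  51  82 208]
 [211 210 173  55  55  51  49  50  49  50  50  50  51  72 204]
 [210 210 187  56  55  52  51  50  51  51  51  51  52  69 180]
 [209 209 190  59  55  53  53  53  54  53  55  55  57  65 155]
 [209 208 191  62  58  55  56  56  56  57  60  60  62  68 150]
 [208 207 194  66  76  59  62  61  62  62  64  65  65  70 142]
 [206 205 194  74  79  60  64  65  65  65  66  65  65  67 109]
 [197 172 166  76  68  58  61  66  65  65  66  65  65  66  73]
 [163 134 134  74  61  57  59  66  66  66  65  66  66  64  66]
 [134 128 130 104  62  57  60  65  66  66  66  66  67  68  67]
 [130 128 130 122  63  62  63  65  66  67  66  66  79  68  69]
 [129 128 128 126  65  66  66  76  65  68  68  66  
[... 698 characters left out ...]
3 213]
 [141 131 129 130 132 130 130 131 132 180 208 213 214 214 214]
 [146 139 130 129 131 130 129 130 130 169 183 214 214 214 214]
 [145 145 131 130 131 129 128 130 129 136 158 213 214 214 214]
 [145 145 130 129 131 129 128 130 129 130 155 212 214 214 214]
 [144 145 129 129 130 131 129 130 130 129 154 212 214 214 214]
 [140 138 129 128 130 131 131 131 131 131 153 212 214 214 213]
 [123 131 128 127 130 131 131 132 131 132 150 209 214 214 214]
 [102 130 128 126 129 130 132 131 132 132 179 210 212 214 214]
 [ 84 128 129 127 129 129 130 130 143 137 202 210 210 212 211]
 [ 71 125 128 128 129 127 128 128 149 138 201 190 174 177 168]
 [ 66 113 127 126 125 116 110 110 124 114 163 159 136 161 159]]
```

Call:
{"api": "arm_command", "payload": {"series": "0 0 2 0 255; 0 0 2 0 255; 0 0 2 0 255; 0 0 0 0 255"}}

```text
time_s: 13.2
tool_pos: [0.6584, 0.0968, -0.0194]
tool_rot: [-180.0, -0.0, -180.0]
force: [0.1, -0.0, -0.2]
grip_width: 0.0006
grasp_force: 0.0
```

Call:
{"api": "arm_command", "payload": {"series": "0 0 1.5 0 255; 0 0 1.5 0 255; 0 0 0 0 255"}}

```text
time_s: 13.45
tool_pos: [0.6585, 0.0968, -0.0222]
tool_rot: [-180.0, -0.0, -180.0]
force: [0.0, -0.5, 0.8]
grip_width: 0.0003
grasp_force: 0.0
```

Call:
{"api": "arm_command", "payload": {"series": "0 0 1.5 0 255; 0 0 1.5 0 255; 0 0 0 0 255"}}

```text
time_s: 13.7
tool_pos: [0.6585, 0.0967, -0.0252]
tool_rot: [-180.0, -0.0, -180.0]
force: [-0.9, 0.3, -0.2]
grip_width: 0.0008
grasp_force: 0.0
```

Call:
{"api": "arm_command", "payload": {"series": "0 0 1.5 0 255; 0 0 1.5 0 255; 0 0 0 0 255"}}

```text
time_s: 13.95
tool_pos: [0.6589, 0.0969, -0.0259]
tool_rot: [180.0, -0.0, -180.0]
force: [-3.8, -0.7, 10.0]
grip_width: 0.0006
grasp_force: 5.2
```

Call:
{"api": "arm_command", "payload": {"series": "0 0 -30 0 255; 0 0 -37 0 255; 0 0 -37 0 255; 0 0 -37 0 255; 0 0 -37 0 255; 0 0 -37 0 255; 25 -24 0 0 255; 25 -24 0 0 255; 25 -24 0 0 255; 25 -24 0 0 255; 25 -24 0 0 255; 25 -24 0 0 255; 25 -24 0 0 255; 25 -24 0 0 255; 25 -24 0 0 255; 22 -26 0 0 255; 0 0 0 0 255; 0 0 0 0 255"}}

```text
time_s: 15.45
tool_pos: [0.4111, -0.1465, 0.1876]
tool_rot: [179.9, 0.1, 179.8]
force: [0.5, 0.8, -0.1]
grip_width: 0.0007
grasp_force: 0.0
```

Call:
{"api": "arm_command", "payload": {"series": "0 0 25 0 255; 0 0 25 0 255; 0 0 25 0 255; 0 0 25 0 255; 0 0 20 0 255; 0 0 0 0 255; -5 0 0 0 255; -5 0 0 0 255; -5 0 0 0 255; -5 0 0 0 255; -5 0 0 0 255; -5 0 0 0 255; -5 0 0 0 255; -5 0 0 0 255; 0 0 0 0 255"}}

```text
time_s: 16.7
tool_pos: [0.4531, -0.1452, 0.0674]
tool_rot: [-180.0, 0.1, -180.0]
force: [0.7, 0.3, -0.2]
grip_width: 0.0004
grasp_force: 0.0
```

Call:
{"api": "arm_command", "payload": {"series": "-5 0 0 0 255; -5 0 0 0 255; -5 0 0 0 255; -5 0 0 0 255; -5 0 0 0 255; -5 0 0 0 255; 0 0 0 0 255; 0 0 0 0 255; 0 0 0 0 255"}}

```text
time_s: 17.45
tool_pos: [0.4815, -0.1453, 0.067]
tool_rot: [180.0, -0.0, 180.0]
force: [0.1, 0.3, -0.5]
grip_width: 0.0001
grasp_force: 0.0
```

Call:
{"api": "arm_command", "payload": {"series": "0 0 -30 0 0; 0 0 -30 0 0; 0 0 -30 0 0; 0 0 -30 0 0; -20 20 0 0 0; -20 20 0 0 0; -20 20 0 0 0; -20 20 0 0 0; -20 20 0 0 0; -20 20 0 0 0; -20 20 0 0 0; -20 20 0 0 0; -20 20 0 0 0; -20 20 0 0 0; 0 0 0 0 0; 0 0 0 0 0"}}

```text
time_s: 18.78
tool_pos: [0.6818, 0.0566, 0.1859]
tool_rot: [-180.0, -0.1, -179.8]
force: [-0.2, -0.5, 0.6]
grip_width: 0.0864
grasp_force: 0.0
```

```bash
python3 - <<'E'
from h import *
F=np.array([.4675,-.146,.012])
t=cams.read_camera("top");s=cams.read_camera("side")
cv2.imwrite("pics/top9.png",t);cv2.imwrite("pics/side9.png",s)
for n,i in(("top",t),("side",s)):
  a=cv2.cvtColor(cv2.imread(f"pics/{n}0.png"),cv2.COLOR_BGR2GRAY);b=cv2.cvtColor(i,cv2.COLOR_BGR2GRAY)
  L=pix(n,F+[[.011,0,.06]])[0]; U=pix(n,F+[[-.012,0,.12]])[0]
  for q in(L,U):
    x,y=map(int,q); print(n,q); print(a[y-5:y+6,x-6:x+7]);print(b[y-5:y+6,x-6:x+7])
E
```

```text
top [365.01358323 229.82120554]
[[162 162 163 162 161 164 161 161 162 161 160 164 162]
 [162 164 162 163 163 163 162 162 163 162 163 162 164]
 [162 163 164 163 162 163 163 162 165 164 162 164 162]
 [165 163 164 162 161 163 160 163 162 160 165 164 165]
 [164 161 163 163 162 164 163 161 166 163 163 162 162]
 [163 163 162 163 163 162 163 165 162 163 162 162 164]
 [163 164 165 166 164 163 163 161 162 163 162 165 162]
 [162 163 164 162 161 161 166 162 162 163 163 162 160]
 [155 155 155 155 153 155 155 153 154 152 158 155 154]
 [ 84  91 104  91  83  86  82  84  87  87 110  99  87]
 [125 100 122 112 118 120 121 120 118 106 114 120 143]]
[[176 175 175 175 174 175 174 174 174 175 174 174 174]
 [173 174 176 176 173 173 176 174 175 175 175 174 175]
 [173 172 167 166 166 167 166 167 169 169 173 176 174]
 [171 149 111 108 115 113 115 117 128 150 170 176 176]
 [170 130  89 137 166 167 167 167 167 163 171 176 176]
 [167 128  85 137 169 173 175 174 173 168 174 176 175]
 [170 126  86 137 169 176 174 174 174 164 170 174 177]
 [170 132  92 135 169 176 174 173 168 158 168 175 175]
 [165 156 113 137 168 
[... 3177 characters left out ...]
8  90  91  92 100 126 148 117 119 153]
 [125 121  97  88  88  88  89 100 130 147 117 120 152]]
[[ 82  86  95 116 109  64  69 103 113  91  83 100 138]
 [ 91  87  95 115 109  65  69 103 113  92  83  99 138]
 [ 95  87  95 115 109  65  69 103 113  92  83 100 138]
 [103  88  93 113 109  68  66  96 114  95  85  99 130]
 [109  89  92 109 109  70  64  91 113  97  85  96 123]
 [110  92  96 113 114  73  65  94 119 101  86  95 121]
 [111 109 119 145 145  88  75 118 151 128 105 106 117]
 [112 121 134 165 166 107  84 132 172 143 116 113 114]
 [113 125 133 162 169 116  85 133 176 152 118 113 115]
 [122 129 132 156 169 116  80 125 176 158 119 112 117]
 [128 129 130 155 168 116  77 118 176 157 119 112 115]]
```

Call:
{"api": "arm_command", "payload": {"series": "0 0 35 0 0; 0 0 35 0 0; 0 0 35 0 0; 0 0 35 0 0; 0 0 35 0 0; 0 0 25 0 0; 0 0 6 0 0; 0 0 0 0 0; 0 0 0 0 0; 5 0 0 0 0; 5 0 0 0 0; 5 0 0 0 0; 5 0 0 0 0; 5 0 0 0 0; 5 0 0 0 0; 5 0 0 0 0; 5 0 0 0 0"}}

```text
time_s: 20.3
tool_pos: [0.6412, 0.0549, -0.0188]
tool_rot: [180.0, -0.0, -180.0]
force: [-0.9, 0.4, 0.2]
grip_width: 0.0868
grasp_force: 0.0
```

Call:
{"api": "arm_command", "payload": {"series": "5 0 0 0 0; 5 0 0 0 0; 5 0 0 0 0; 5 0 0 0 0; 5 0 0 0 0; 5 0 0 0 0; 5 0 0 0 0; 5 0 0 0 0; 0 0 0 0 0"}}

```text
time_s: 21.05
tool_pos: [0.6007, 0.0548, -0.0188]
tool_rot: [180.0, -0.0, 180.0]
force: [-0.4, -0.8, -0.5]
grip_width: 0.087
grasp_force: 0.0
```

```bash
cat > b.py <<'E'
from h import *
import sys
from cell import telemetry
ob=telemetry.get_obs(); print(ob["time_s"],ob["tool_pos"].round(4),ob["force"].round(1))
im=cams.read_camera("top"); cv2.imwrite(f"pics/top_{sys.argv[1]}.png",im)
m=cv2.inRange(cv2.cvtColor(im,cv2.COLOR_BGR2HSV),(0,90,20),(14,255,110)); m[:165]=0; m[232:]=0; m[:,:205]=0; m[:,345+40:]=0
# orange fence excluded by value; print board pieces
for c in cv2.findContours(m,cv2.RETR_EXTERNAL,cv2.CHAIN_APPROX_NONE)[0]:
    if cv2.contourArea(c)>60:
        r=cv2.minAreaRect(c); P=plane("top",cv2.boxPoints(r),.032)[:,:2]
        print(cv2.contourArea(c),P.round(3).tolist())
E
python3 b.py 1
```

```text
21.05 [ 0.6007  0.0548 -0.0188] [-0.4 -0.8 -0.5]
253.0 [[0.553, 0.209], [0.561, 0.152], [0.504, 0.143], [0.496, 0.2]]
327.5 [[0.583, 0.04], [0.601, -0.063], [0.544, -0.073], [0.527, 0.03]]
111.0 [[0.689, 0.321], [0.689, 0.235], [0.67, 0.235], [0.669, 0.32]]
```

Call:
{"api": "arm_command", "payload": {"series": "5 0 0 0 0; 5 0 0 0 0; 5 0 0 0 0; 5 0 0 0 0; 5 0 0 0 0; 5 0 0 0 0; 5 0 0 0 0; 5 0 0 0 0; 5 0 0 0 0; 5 0 0 0 0; 0 0 0 0 0; 0 0 0 0 0"}}

```text
time_s: 22.1
tool_pos: [0.5506, 0.055, -0.0191]
tool_rot: [180.0, -0.1, -180.0]
force: [0.3, -0.1, 0.4]
grip_width: 0.087
grasp_force: 0.0
```

```bash
python3 b.py 2
```

```text
22.1 [ 0.5506  0.055  -0.0191] [ 0.3 -0.1  0.4]
285.0 [[0.538, 0.024], [0.539, -0.062], [0.483, -0.062], [0.483, 0.024]]
286.5 [[0.538, 0.214], [0.538, 0.148], [0.482, 0.148], [0.482, 0.213]]
108.5 [[0.689, 0.321], [0.689, 0.235], [0.67, 0.235], [0.669, 0.32]]
```

Call:
{"api": "arm_command", "payload": {"series": "3 0 0 0 0; 3 0 0 0 0; 2 0 0 0 0; 1 0 0 0 0; 1 0 0 0 0; 0 0 0 0 0"}}

```text
time_s: 22.65
tool_pos: [0.5414, 0.0548, -0.0189]
tool_rot: [180.0, -0.0, -180.0]
force: [0.1, -0.4, -0.8]
grip_width: 0.0876
grasp_force: 0.2
```

Call:
{"api": "arm_command", "payload": {"series": "1 0 0 0 0; 1 0 0 0 0; 1 0 0 0 0; 0 0 0 0 0"}}

```text
time_s: 22.98
tool_pos: [0.5386, 0.0548, -0.0188]
tool_rot: [180.0, -0.0, -180.0]
force: [1.5, -0.6, 0.0]
grip_width: 0.0869
grasp_force: 0.5
```

Call:
{"api": "arm_command", "payload": {"series": "1 0 0 0 0; 1 0 0 0 0; 0 0 0 0 0"}}

```text
time_s: 23.23
tool_pos: [0.5372, 0.0548, -0.0187]
tool_rot: [180.0, 0.1, -180.0]
force: [2.9, 0.2, -0.8]
grip_width: 0.0869
grasp_force: 1.3
```

Call:
{"api": "arm_command", "payload": {"series": "1 0 0 0 0; 1 0 0 0 0; 0 0 0 0 0"}}

```text
time_s: 23.48
tool_pos: [0.5374, 0.0548, -0.0179]
tool_rot: [180.0, 0.3, 180.0]
force: [6.8, -0.3, -1.6]
grip_width: 0.0869
grasp_force: 3.1
```

Call:
{"api": "arm_command", "payload": {"series": "1 0 0 0 0; 1 0 0 0 0; 0 0 0 0 0"}}

```text
time_s: 23.73
tool_pos: [0.5376, 0.0548, -0.0171]
tool_rot: [180.0, 0.6, 180.0]
force: [10.1, -0.1, -2.5]
grip_width: 0.0866
grasp_force: 4.7
```

Call:
{"api": "arm_command", "payload": {"series": "-5 0 0 0 0; -10 0 0 0 0; -15 0 0 0 0; 0 0 -40 0 255; 0 0 -40 0 255; 0 30 0 0 255; 0 30 0 0 255; 0 30 0 0 255; 0 30 0 0 255; 13 30 0 0 255; 13 30 0 0 255; 14 25 0 0 255; 13 0 0 0 255; 13 0 0 0 255; 0 0 0 0 255; 0 0 0 0 255"}}

```text
time_s: 25.07
tool_pos: [0.4961, 0.2598, 0.0608]
tool_rot: [-180.0, -0.1, -179.9]
force: [0.8, -0.7, -0.2]
grip_width: 0.0083
grasp_force: 0.0
```

```bash
python3 b.py 3
```

```text
25.0667 [0.4961 0.2598 0.0608] [ 0.8 -0.7 -0.2]
1230.5 [[0.525, 0.191], [0.526, -0.062], [0.473, -0.062], [0.473, 0.19]]
110.0 [[0.689, 0.321], [0.689, 0.235], [0.67, 0.235], [0.669, 0.32]]
```

Call:
{"api": "arm_command", "payload": {"series": "-1 0 30 0 255; 0 0 30 0 255; 0 0 19 0 255; 0 0 0 0 255; 0 -5 0 0 255; 0 -5 0 0 255; 0 -5 0 0 255; 0 -5 0 0 255; 0 -5 0 0 255; 0 -5 0 0 255; 0 -5 0 0 255; 0 -5 0 0 255; 0 -5 0 0 255; 0 -5 0 0 255; 0 -5 0 0 255; 0 -5 0 0 255; 0 -5 0 0 255; 0 -5 0 0 255; 0 -5 0 0 255; 0 0 0 0 255"}}

```text
time_s: 26.78
tool_pos: [0.498, 0.1834, -0.0177]
tool_rot: [-180.0, 0.0, 179.9]
force: [0.3, 1.7, 0.9]
grip_width: 0.0004
grasp_force: 0.8
```

```bash
python3 b.py 4
```

```text
26.7833 [ 0.498   0.1834 -0.0177] [0.3 1.7 0.9]
959.0 [[0.525, 0.096], [0.526, -0.101], [0.473, -0.101], [0.473, 0.095]]
108.0 [[0.689, 0.321], [0.689, 0.239], [0.67, 0.238], [0.669, 0.32]]
```

Call:
{"api": "arm_command", "payload": {"series": "0 -5 0 0 255; 0 -5 0 0 255; 0 -5 0 0 255; 0 -4 0 0 255; 0 -3 0 0 255; 0 -2 0 0 255; 0 -2 0 0 255; 0 0 0 0 255"}}

```text
time_s: 27.5
tool_pos: [0.4975, 0.1578, -0.0181]
tool_rot: [-180.0, -0.0, 180.0]
force: [-0.6, 1.8, 0.3]
grip_width: 0.0006
grasp_force: 0.4
```

Call:
{"api": "arm_command", "payload": {"series": "0 -2 0 0 255; 0 -2 0 0 255; 0 0 0 0 255"}}

```text
time_s: 27.75
tool_pos: [0.4975, 0.154, -0.018]
tool_rot: [-180.0, -0.0, 180.0]
force: [-1.1, 1.6, 0.4]
grip_width: 0.0005
grasp_force: 0.4
```

Call:
{"api": "arm_command", "payload": {"series": "0 -2 0 0 255; 0 -1 0 0 255; 0 0 0 0 255"}}

```text
time_s: 28.0
tool_pos: [0.4978, 0.1535, -0.0178]
tool_rot: [179.9, 0.0, -180.0]
force: [0.1, 5.2, -1.5]
grip_width: 0.0007
grasp_force: 2.6
```

Call:
{"api": "arm_command", "payload": {"series": "0 -1 0 0 255; 0 -1 0 0 255; 0 0 0 0 255"}}

```text
time_s: 28.25
tool_pos: [0.4981, 0.1535, -0.0175]
tool_rot: [179.7, 0.1, -179.9]
force: [0.6, 7.9, -0.9]
grip_width: 0.0006
grasp_force: 4.3
```

Call:
{"api": "arm_command", "payload": {"series": "0 8 0 0 255; 0 15 0 0 255; 0 0 -40 0 0; 0 0 -40 0 0; -20 -5 0 0 0; -20 -30 0 0 0; -20 -30 0 0 0; -10 -30 0 0 0; 0 -35 0 0 0; 0 -35 0 0 0; 0 0 0 0 0; 0 0 30 0 0; 0 0 30 0 0; 0 0 19 0 0; 0 0 0 0 0; 5 0 0 0 0; 5 0 0 0 0"}}

```text
time_s: 29.67
tool_pos: [0.5583, 0.0072, -0.0158]
tool_rot: [-180.0, 0.1, 180.0]
force: [1.0, 0.4, 0.4]
grip_width: 0.0856
grasp_force: 0.0
```

```bash
python3 b.py 5
```

```text
29.6667 [ 0.5583  0.0072 -0.0158] [1.  0.4 0.4]
454.5 [[0.525, -0.032], [0.526, -0.134], [0.473, -0.134], [0.473, -0.032]]
244.5 [[0.525, 0.142], [0.525, 0.089], [0.473, 0.089], [0.473, 0.141]]
108.0 [[0.689, 0.321], [0.689, 0.239], [0.67, 0.238], [0.669, 0.32]]
```

Still square and at the stop; press once more toward the fence.

Call:
{"api": "arm_command", "payload": {"series": "5 0 0 0 0; 5 0 0 0 0; 5 0 0 0 0; 2 0 0 0 0; 1 0 0 0 0; 1 0 0 0 0; 1 0 0 0 0; 0 0 0 0 0"}}

```text
time_s: 30.38
tool_pos: [0.5378, 0.0078, -0.0168]
tool_rot: [180.0, 0.0, -180.0]
force: [-0.4, 0.5, 0.4]
grip_width: 0.0869
grasp_force: 0.0
```

Call:
{"api": "arm_command", "payload": {"series": "1 0 0 0 0; 1 0 0 0 0; 1 0 0 0 0; 0 0 0 0 0"}}

```text
time_s: 30.72
tool_pos: [0.5374, 0.0078, -0.016]
tool_rot: [-180.0, 0.3, -180.0]
force: [5.0, 0.5, -2.0]
grip_width: 0.0868
grasp_force: 2.7
```

Call:
{"api": "arm_command", "payload": {"series": "-5 0 0 0 0; -10 0 0 0 0; -10 0 0 0 0; 0 0 -40 0 255; 0 0 -40 0 255; 0 30 0 0 255; 0 30 0 0 255; 0 30 0 0 255; 15 30 0 0 255; 15 30 0 0 255; 15 27 0 0 255; 16 0 0 0 255; 16 0 0 0 255; 0 0 0 0 255; 0 0 0 0 255; 0 0 0 0 255"}}

```text
time_s: 32.05
tool_pos: [0.484, 0.1846, 0.0634]
tool_rot: [-180.0, 0.1, 180.0]
force: [0.4, -0.0, 0.1]
grip_width: 0.0079
grasp_force: 0.0
```

Call:
{"api": "arm_command", "payload": {"series": "0 0 30 0 255; 0 0 30 0 255; 0 0 19 0 255; 0 0 0 0 255; 0 -5 0 0 255; 0 -5 0 0 255; 0 -5 0 0 255; 0 -5 0 0 255; 0 -3 0 0 255; 0 -2 0 0 255; 0 0 0 0 255; 0 0 0 0 255"}}

```text
time_s: 33.05
tool_pos: [0.4829, 0.16, -0.0155]
tool_rot: [180.0, 0.0, 180.0]
force: [-0.2, 0.2, 0.3]
grip_width: 0.0004
grasp_force: 0.0
```

Call:
{"api": "arm_command", "payload": {"series": "0 -3 0 0 255; 0 -2 0 0 255; 0 -1 0 0 255; 0 -1 0 0 255; 0 -1 0 0 255; 0 0 0 0 255"}}

```text
time_s: 33.55
tool_pos: [0.4828, 0.1535, -0.0157]
tool_rot: [179.9, 0.0, -180.0]
force: [-0.0, 4.6, -1.4]
grip_width: 0.0004
grasp_force: 2.5
```

Call:
{"api": "arm_command", "payload": {"series": "0 -1 0 0 255; 0 -1 0 0 255; 0 0 0 0 255"}}

```text
time_s: 33.8
tool_pos: [0.4831, 0.1535, -0.0154]
tool_rot: [179.7, 0.1, -179.9]
force: [0.6, 8.8, -1.6]
grip_width: 0.0005
grasp_force: 4.4
```

Tight at the same position. Take the hand away, left and up.

Call:
{"api": "arm_command", "payload": {"series": "0 5 0 0 255; 0 10 0 0 255; 0 15 0 0 255; 0 0 -35 0 255; 0 0 -35 0 255; 0 0 -35 0 255; 0 0 -35 0 255; 0 0 -35 0 255; 0 0 -35 0 255; 0 30 0 0 255; 0 30 0 0 255; 0 30 0 0 255; 0 30 0 0 255; 0 0 0 0 255; 0 0 0 0 255; 0 0 0 0 255; 0 0 0 0 255"}}

```text
time_s: 35.22
tool_pos: [0.4831, 0.2985, 0.1941]
tool_rot: [-180.0, 0.0, 179.9]
force: [-1.1, -0.7, -0.6]
grip_width: 0.0001
grasp_force: 0.0
```

```bash
python3 b.py 6; python3 - <<'E'
from h import *
t=cv2.imread("pics/top_6.png");s=cams.read_camera("side")
A=cv2.resize(t[165:260,195:425],None,fx=3.4,fy=3.4,interpolation=cv2.INTER_CUBIC)
B=cv2.resize(s[125:265,230:430],None,fx=1.9,fy=1.9,interpolation=cv2.INTER_CUBIC)
B=cv2.copyMakeBorder(B,0,0,0,A.shape[1]-B.shape[1],cv2.BORDER_CONSTANT)
cv2.imwrite("pics/fin.png",cv2.vconcat([A,B])[:600])
E
```

```text
35.2167 [0.4831 0.2985 0.1941] [-1.1 -0.7 -0.6]
1341.0 [[0.525, 0.142], [0.526, -0.134], [0.473, -0.134], [0.473, 0.141]]
109.5 [[0.689, 0.321], [0.689, 0.235], [0.67, 0.235], [0.669, 0.32]]
```

View pics/fin.png

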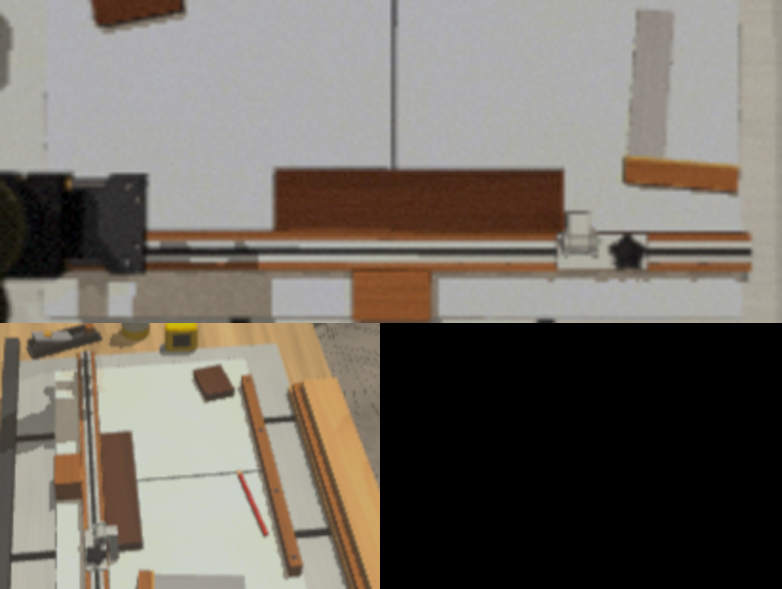

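The picture shows the arm down in front of the fence (crop 578,230). The board is square to the fence, with its right end at the stop (crop 563,200), and the bystanders look unmoved.

```bash
python3 -c "
from cell import env
print(env.sign_off())"
```

```text
the job is handed in; nothing more can be done
None
```

The job is handed in: the flip stop is fully down, the board lies tight to the fence and the stop, and the hand is clear. The first two tries at the stop passed over it because the fingertips sit about 38 mm higher than the robot reports; a touch on the bed showed this and I corrected for it.

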